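# Pack the edge-finishing kit into its caddy

### The job

Pack the leather edge-finishing kit into the plywood caddy: lay the wooden sanding block flat in the undivided tray, lay the short red dauber lengthwise and centred across both V cradles, and stand the two small white stoppers upright in the divided tray, one in each half. The long rasp with the red handle, the longer, narrower wood offcut and the fat white stopper do not belong to the kit: leave them where they are.

Things in the scene. Friction and masses are not known exactly. Their poses are not given: they have to be found in the camera images.
- block_mid (a point): Sanding block: plain wooden block 60 x 90 x 45 mm, rounded edges. The point is its centre, 22.5 mm above its underside; x along the 60 mm, y along the 90 mm, z up. About 0.1 kg. Belongs in the plain tray.
- dauber_mid (a point): Leather dauber: short thick red barrel with black ends, 163 mm long, 32 mm diameter, lying on its side. The point is its middle, 16 mm above the surface; y runs along its length. The thick barrel reaches from y = -54 to y = +74 mm, the end below y = -54 is 24 mm thick. About 0.1 kg. Belongs in the V cradles.
- stopper_a_mid (a point): One of the two small white bottle stoppers, 27 mm diameter, 30 mm tall, standing. The point is its centre, 15 mm above its underside, z up. The two are alike.
- stopper_b_mid (a point): The other small white bottle stopper, 27 mm diameter, 30 mm tall, standing. The point is its centre, 15 mm above its underside, z up.
- rasp_mid (a point): Look-alike, not to be moved: rasp with a red handle and a long thin dark blade, 280 mm long, 25 mm thick. The point is the middle of its length, 12.5 mm above the surface; y runs along it.
- offcut_mid (a point): Look-alike, not to be moved: wooden offcut, longer and narrower than the sanding block: 44 x 130 x 40 mm. The point is its centre, 20 mm up; y along the 130 mm.
- fat_stopper_mid (a point): Look-alike, not to be moved: fat white stopper, 40 mm diameter, 42 mm tall, standing. The point is its centre, 21 mm up.
- tray_plain: Tray with one undivided compartment (120 x 100 mm inside). The tray is fixed. Origin: centre of its underside, z up; x along its 128 mm, y along its 108 mm side. Outside 128 x 108 x 12 mm, walls 4 mm, floor 4 mm thick. It stands in the caddy, a low plywood box of 146 x 346 mm with a rim 14 mm high, beside the two other trays, 110 mm from centre to centre along y; the three can stand in any order. The sanding block goes here, flat on the floor.
- tray_split: Tray divided in two by one low wall, 12 mm high and 4 mm thick, that runs along y through the middle (x = 0). The tray is fixed. Origin: centre of its underside, z up; x along its 128 mm, y along its 108 mm side. Outside 128 x 108 x 12 mm, walls 4 mm, floor 4 mm thick. Each half is about 58 mm (x) by 100 mm (y) inside, centred at x = +31 or -31 mm. One small stopper stands in each half.
- tray_cradle: Tray with two wooden V cradles. The tray is fixed. Origin: centre of its underside, z up; x along its 128 mm, y along its 108 mm side. Outside 128 x 108 x 12 mm, walls 4 mm, floor 4 mm thick. The cradles stand at x = +42 and -42 mm, are 8 mm thick, and their V notches (90 degrees, 50 mm wide at the top) have their bottoms 11 mm and their tips 36 mm above the origin; the notch line runs along x at y = 0. Laid home, the dauber's axis is about 34 mm above the origin.

How it is judged:
By the outcome, as a careful person would: the job done as asked, in the order asked, and still so for the second after the job is handed in, with the robot touching nothing.
It also fails if it takes over 128 s, if anything falls off the work surface, if the arm or the gripper's body presses on something with over 40 N, if the wrist force passes 120 N, or if a joint passes its speed limit or range.

### The arm

A 6-joint arm with a two-finger parallel gripper is mounted at the origin on the work surface; the furniture and walls round the work are solid. World frame = base frame: x ahead of the robot, y to its left, z up, the work surface at z = 0. Lengths are in m, angles in degrees, forces in N, time in s.
With the tool pointing down it reaches from about 0.3 to 0.75 m from the base axis. Payload 8.5 kg.
Tool frame: the origin (TCP) lies midway between the tips of the shut fingers; the grasp point (between the pads) lies 19 mm behind it (env.tcp_to_grasp is the z of the grasp point in the tool frame, in m); z points along the fingers, y is the line along which they close (so a half turn about z gives the same grasp; the last joint's range is limited). The gripper opens to 85 mm and grips with 20 to 120 N. Pads are 22 mm wide; open, the fingers measure 114 mm over their backs; the gripper's body (76 mm by 85 mm) begins 54 mm behind the grasp point. The pads swing forward as they close: fully open they stand 13 mm farther back than shut.
Start: joints at [61.69, 21.807, 74.336, -0, 83.858, -12.336], TCP at [0.151, 0.529, 0.231] pointing down, gripper open.
Joint ranges: [-178.18, 178.18], [-50.72, 133.34], [12.68, 142.11], [-81.47, 261.47], [9.98, 163.14], [-165.26, 165.26]. Speed limits (degrees/s): [136.94, 136.94, 180, 180, 180, 180].

### API

Orientations are given as a 3x3 rotation matrix whose columns are the frame's x, y, z axes.
In Python, from rig import env, imaging, job, models gives the robot as it stands. The module is installed in compiled form; this text tells all that it offers.
- The arm moves only by the tool jog_arm, never from a script. Its argument "plan" is text: rows parted by semicolons, each of 7 numbers parted by spaces: the turn, a rotation vector about the tool's x, y, z in degrees, then the shift along the tool's x, y, z in cm, then the closure in counts, from 0 (fully open) to 255 (shut). In form: rx ry rz x y z claw; .... A call has 1 to 10 rows; each row shifts and turns the commanded pose from where the row before left it, along the tool's axes as they then stand; what a row does not reach is not made up. A row lasts 1/12 s, in which the tool goes at most 41.7 mm and 7.16 degrees, less where a joint would pass 70% of its speed; a pose out of reach is approached as far as the arm can. A call with a gripper value outside its range is refused whole. The fingers move at their own pace and stop on an object; "grip_force" is the grip in N (left out, the last holds). Time passes only in rows, so rows that do not move let the fingers close. It gives the time, the measured TCP pose, the force, the opening and the grip force at its end, in the units of the state.
- env.observe(): the state, without advancing time (a new reading comes with each control period).
- imaging.get_image(name): name is "scene" or "top"; returns a dict with "pixels" (480x640x3 uint8, red, green, blue), "depth" (480x640 float32, m along the optical axis (not along the pixel's ray), 0 where there is no reading), "fov_y" (degrees; the focal length in pixels is half the picture's height over the tangent of half this angle, whatever the lens; pixels are square), "cx", "cy" (the principal point, pixels), "distortion" ([k1, k2, p1, p2, k3] as OpenCV has them; the pictures are not rectified), "world_from_camera" (4x4, takes a point from camera to world coordinates). Camera axes: x right, y down, z forward; pixel columns grow to the right and rows downward; lengths in m; the calibration is good to about 2 mm. A picture is of the moment at which its call begins.
- job.close_job(): hands the job in; it is judged then, once.
Trained networks look in the newest picture that a camera, given by its name, has taken for a name from the list of things; names that differ only in an ending like _2 or _b are one class to them, and where a whole thing is asked for, a point or a joint stands for the part that bears it (a point fixed in the world has none). Each returns a list of dicts, best first, with "confidence" (0 to 1); they miss things now and then, are a little off and sometimes report something else, mostly with a low value. They report only what shows in the picture. A call takes as long as a camera call.
- models.outline_of(camera, query): "region" (480x640 bool, what is visible of it) and "bbox" ([centre column, centre row, width, height] in pixels, round what is visible of it).
- models.tip_of(camera, query): "at" ([column, row] in pixels: a listed point, or the origin of a listed thing).
The state is a dict: "time_s": time; "q": joint angles; "qvel": joint speeds; "joint_efforts": joint torques, N m; "position": TCP position; "tool_rot": TCP orientation; "ft_force": force on the tool from outside, world axes, zero at the start; "wrist_torque": the same for the moment, N m; "grip_width": finger opening in m; "gripper_force": force on a finger pad.
Only numpy, scipy, OpenCV 4.12 (cv2) and the standard library are available. Lean on these libraries where they do the work, as an engineer would, in place of code of your own. Each camera call takes 0.05 s, during which the arm holds its last target. There are 200 camera calls.

## Working session

There is one attempt and no reset: what is moved stays moved. The work goes in short steps, Python scripts to look and compute and a tool call to move; the robot and the scene stay as the last step left them, time stands still between calls to the robot, and variables do not carry over. Pictures are saved under pics/ and viewed, at most 14 in all, crops included, and the job is handed in when it is done.

Besides the shell and the picture viewer there is one more tool, called after "Call:" as name(argument=value, ...) on one line, values as JSON. jog_arm: Moves the arm, as the interface text tells. Its arguments: {"type":"object","properties":{"plan":{"type":"string"},"grip_force":{"type":"number"}},"required":["plan"]}

```bash
mkdir -p pics; cat > h.py <<'E'
import numpy as np, cv2
from rig import env, imaging, job, models
def K(im):
    f=240/np.tan(np.radians(im['fov_y']/2)); return np.array([[f,0,im['cx']],[0,f,im['cy']],[0,0,1]])
def ray(im,uv):
    p=cv2.undistortPoints(np.array(uv,float).reshape(-1,1,2),K(im),np.array(im['distortion'],float))[:,0]
    return np.c_[p,np.ones(len(p))]
def at_z(im,uv,z):
    T=np.array(im['world_from_camera']); d=ray(im,uv)@T[:3,:3].T; o=T[:3,3]
    return o+d*((z-o[2])/d[:,2])[:,None]
def cloud(im,mask=None):
    m=im['depth']>0
    if mask is not None: m&=mask
    v,u=np.nonzero(m); r=ray(im,np.c_[u,v])*im['depth'][v,u][:,None]
    T=np.array(im['world_from_camera']); return r@T[:3,:3].T+T[:3,3]
def save(im,n): cv2.imwrite('pics/'+n,im['pixels'][:,:,::-1])
E
cat > a.py <<'E'
from h import *
np.set_printoptions(precision=4,suppress=True)
s=env.observe(); print(s['time_s'],s['tool_rot'],env.tcp_to_grasp)
for c in ('scene','top'):
    im=imaging.get_image(c); save(im,c+'0.png'); print(c,np.array(im['world_from_camera']),im['fov_y'])
    for q in ('block_mid','dauber_mid','stopper_a_mid','rasp_mid','offcut_mid','fat_stopper_mid','tray_plain','tray_split','tray_cradle'):
        print(q)
        for r in models.outline_of(c,q)[:3]:
            if r['confidence']<.3: continue
            p=cloud(im,r['region'])
            if len(p)<10: print(' few');continue
            zt=np.percentile(p[:,2],90); t=p[p[:,2]>zt-.012][:,:2].astype(np.float32)
            b=cv2.minAreaRect(t)
            print('  ol %.2f'%r['confidence'],np.round(r['bbox']),'ztop %.3f'%zt,'rect',np.round(b[0],4),np.round(b[1],3),round(b[2],1))
        for r in models.tip_of(c,q)[:3]:
            if r['confidence']>.3: print('  tip %.2f'%r['confidence'],np.round(r['at']),at_z(im,[r['at']],.02)[0])
E
python3 a.py
```

```text
0.0 [[-0.9614  0.2752 -0.0007]
 [ 0.2752  0.9614 -0.0013]
 [ 0.0003 -0.0015 -1.    ]] -0.0187
scene [[ 0.5157 -0.5349  0.6693 -0.1317]
 [-0.8566 -0.3081  0.4138 -0.3464]
 [-0.0152 -0.7867 -0.6171  0.6623]
 [ 0.      0.      0.      1.    ]] 53.76762930242121
block_mid
  ol 0.60 [237. 240.  43.  45.] ztop 0.046 rect [0.4518 0.2485] [0.092 0.062] 9.8
  tip 0.97 [239. 235.] [0.4728 0.2647 0.02  ]
dauber_mid
  tip 0.98 [210. 213.] [0.5077 0.3823 0.02  ]
stopper_a_mid
  ol 0.51 [393. 315.  19.  19.] ztop 0.032 rect [ 0.4335 -0.135 ] [0.026 0.024] 63.8
rasp_mid
  ol 0.85 [323. 228.  46.  67.] ztop 0.024 rect [0.6175 0.1133] [0.27  0.021] 7.6
  tip 0.76 [330. 223.] [0.614  0.1107 0.02  ]
offcut_mid
  ol 0.58 [280. 208.  50.  43.] ztop 0.041 rect [0.6171 0.25  ] [0.048 0.133] 82.8
  tip 0.62 [283. 206.] [0.6176 0.2466 0.02  ]
fat_stopper_mid
  ol 0.97 [347. 294.  20.  27.] ztop 0.043 rect [ 0.4359 -0.0313] [0.037 0.037] 71.0
  tip 0.76 [347. 290.] [ 0.4434 -0.0298  0.02  ]
tray_plain
  ol 0.72 [439. 271.  74.  53.] ztop 0.016 rect [ 0.5995 -0.1532] [0.112 0.137] 79.4
  tip 0.61 [436. 270.] [
[... 1165 characters left out ...]
489] [0.045 0.13 ] 83.6
  tip 0.68 [224. 204.] [0.618  0.2526 0.02  ]
fat_stopper_mid
  ol 0.48 [346. 286.  21.  16.] ztop 0.045 rect [ 0.4385 -0.0324] [0.038 0.036] 1.1
  tip 0.81 [342. 283.] [ 0.4425 -0.0246  0.02  ]
tray_plain
  ol 0.81 [401. 218.  56.  66.] ztop 0.016 rect [ 0.5983 -0.1557] [0.113 0.134] 77.9
  tip 0.72 [400. 218.] [ 0.5964 -0.1576  0.02  ]
tray_split
  ol 0.89 [353. 209.  55.  63.] ztop 0.016 rect [ 0.6224 -0.0489] [0.11  0.132] 77.7
  tip 0.78 [352. 207.] [ 0.6187 -0.0461  0.02  ]
  tip 0.32 [161. 247.] [0.5133 0.3882 0.02  ]
tray_cradle
  ol 0.63 [445. 229.  58.  61.] ztop 0.019 rect [ 0.5756 -0.264 ] [0.111 0.131] 77.9
  tip 0.59 [445. 229.] [ 0.5739 -0.2625  0.02  ]
```

View pics/top0.png

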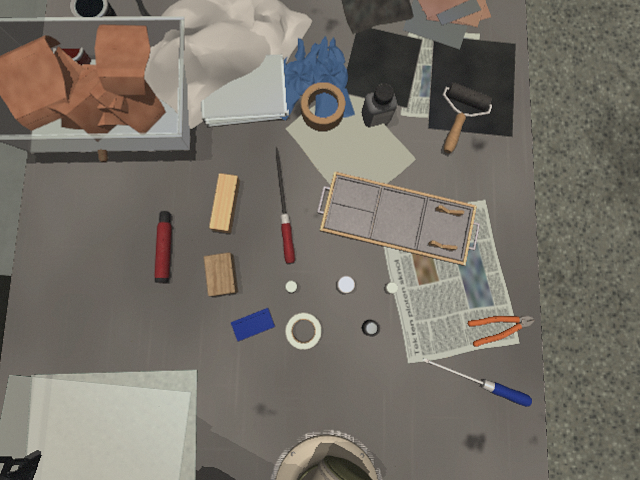

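View pics/scene0.png

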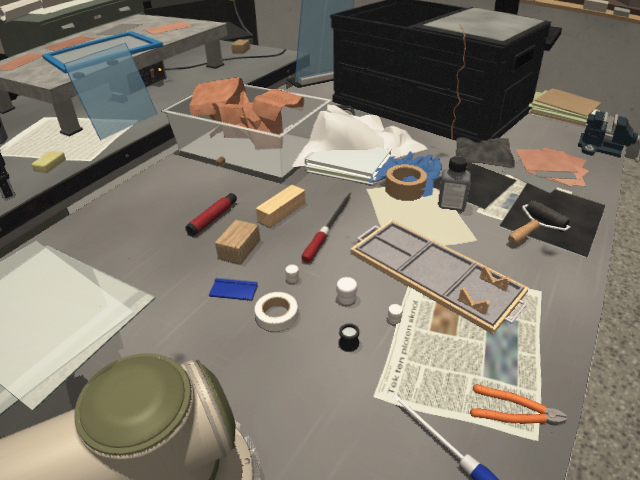

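The top view shows the block at (220,274), the dauber at (163,247), the small stoppers at (291,287) and (392,288), and the fat stopper at (346,285). The caddy trays run split, plain, cradle from left to right. The networks agree. Next I'll refine the dauber, stoppers and caddy.

```bash
cat > b.py <<'E'
from h import *
np.set_printoptions(precision=4,suppress=True)
P=[]
for c in ('scene','top'):
    im=imaging.get_image(c); p=cloud(im); P.append(p)
    print(c)
    def near(x,y,r,z0,z1): return p[(np.hypot(p[:,0]-x,p[:,1]-y)<r)&(p[:,2]>z0)&(p[:,2]<z1)]
    t=near(.5,.1,.3,-.02,.007); print(' table z',np.median(t[:,2]))
    d=near(.512,.382,.1,.012,.05); b=cv2.minAreaRect(d[:,:2].astype(np.float32)); print(' dauber',b,d[:,2].max(),len(d))
    for x,y in ((.432,.085),(.433,-.135),(.437,-.032)):
        d=near(x,y,.04,.012,.06); zt=np.percentile(d[:,2],90); d=d[d[:,2]>zt-.004]; b=cv2.minEnclosingCircle(d[:,:2].astype(np.float32)); print(' stopper',b,zt,len(d),d[:,:2].mean(0))
    d=near(.599,-.156,.2,.0115,.05); d=d[d[:,0]>.47]; b=cv2.minAreaRect(d[:,:2].astype(np.float32)); print(' caddy',b)
    k=near(.574,-.264,.075,.024,.05)
    a=np.radians(-12.2);ex=np.array([np.cos(a),np.sin(a)]);ey=np.array([-ex[1],ex[0]])
    q=(k[:,:2]-[.599,-.156]); u=q@ex; v=q@ey
    for s in (u>0,u<0): print(' cradle u %.4f..%.4f v %.4f..%.4f n%d'%(u[s].min(),u[s].max(),v[s].min(),v[s].max(),s.sum()), k[s,2].max())
    for x,y in ((.599,-.156),): d=near(x,y,.03,-.01,.03); print(' floor',np.median(d[:,2]))
E
python3 b.py
```

```text
scene
 table z 0.0003517881868124739
 dauber ((0.5025508403778076, 0.3803585171699524), (0.143951416015625, 0.12317412346601486), 42.43684768676758) 0.043298328761659066 690
 stopper ((0.4306390881538391, 0.09141501784324646), 0.013401097618043423) 0.031032870688001212 94 [0.4301 0.0912]
 stopper ((0.4348398745059967, -0.13395832479000092), 0.01418343186378479) 0.032113377330055724 132 [ 0.434  -0.1349]
 stopper ((0.43693697452545166, -0.030988605692982674), 0.019717950373888016) 0.042682453649935836 230 [ 0.4362 -0.0316]
 caddy ((0.6541551947593689, -0.16589617729187012), (0.3773593604564667, 0.2645684480667114), 77.84371185302734)
 cradle u 0.0347..0.0462 v -0.1374..-0.0782 n141 0.041672066883367
 cradle u -0.0483..-0.0373 v -0.1379..-0.0779 n139 0.040149100858853703
 floor 0.008571344776455159
top
 table z 0.0011794042058679288
 dauber ((0.5141727328300476, 0.38501253724098206), (0.1623796969652176, 0.03246580436825752), 1.1744002103805542) 0.03785533528446261 994
 stopper ((0.43105196952819824, 0.08906424790620804), 0.013212337158620358) 0.03308791915812864 97 [0.4311 0.0891]
 stopper ((0.4342246651649475, -0.13670869171619415), 0.013092759996652603) 0.03328023365181365 91 [ 0.4348 -0.1363]
 stopper ((0.43865031003952026, -0.0324992910027504), 0.019621603190898895) 0.045000046072590116 205 [ 0.4385 -0.0324]
 caddy ((0.6541438102722168, -0.16743281483650208), (0.3763657510280609, 0.2611132562160492), 77.8772201538086)
 cradle u 0.0362..0.0455 v -0.1395..-0.0799 n93 0.043208912326381244
 cradle u -0.0471..-0.0388 v -0.1395..-0.0796 n76 0.04210894502456963
 floor 0.009086070645239808
```

```bash
cat > d.py <<'E'
import sys
from h import *
# d.py x y z yaw(of tool y): tool-axis shift now (cm), turn needed about tool z; then shift if turned first
x,y,z,a=map(float,sys.argv[1:5]); s=env.observe(); R=np.array(s['tool_rot']); p=np.array(s['position'])
d=np.array([x,y,z])-p; yaw=np.degrees(np.arctan2(R[1,1],R[0,1])); t=-(a-yaw)
t=(t+90)%180-90
R2=R@cv2.Rodrigues(np.array([0,0,np.radians(t)]))[0]
print('t%.2f'%s['time_s'],p.round(4),'yaw%.1f'%yaw,'turn z %.1f'%t,'shift now',(d@R*100).round(2),'shift after turn',(d@R2*100).round(2),'w %.3f F'%s['grip_width'],s['ft_force'],'tilt',R[:2,2].round(4), 'q',np.round(s['q'],0))
E
python3 d.py .4528 .248 .12 100
```

```text
t2.00 [0.1514 0.5288 0.2313] yaw74.0 turn z -26.0 shift now [-36.71 -18.69  11.13] shift after turn [-24.81 -32.88  11.13] w 0.085 F [-0.9070707   0.51833441  0.7211381 ] tilt [-0.  0.] q [ 62.  22.  74.   0.  84. -12.]
```

Call:
jog_arm(plan="0 0 0 -3.2 -1.6 0.5 0;0 0 0 -3.2 -1.6 0.5 0;0 0 0 -3.2 -1.6 0.5 0;0 0 0 -3.2 -1.6 0.5 0;0 0 0 -3.2 -1.6 0.5 0;0 0 0 -3.2 -1.6 0.5 0;0 0 0 -3.2 -1.6 0.5 0;0 0 0 -3.2 -1.6 0.5 0;0 0 0 -3.2 -1.6 0.5 0;0 0 0 -3.2 -1.6 0.5 0", grip_force=35)

```text
time_s: 2.83
position: [0.4161, 0.2855, 0.1812]
tool_rot: [[-0.961, 0.275, 0.0], [0.275, 0.961, 0.0], [-0.0, 0.0, -1.0]]
ft_force: [0.6, 0.3, 0.2]
grip_width: 0.0854
gripper_force: 0.0
```

Call:
jog_arm(plan="0 0 -6.5 0 0 1 0;0 0 -6.5 0 0 1 0;0 0 -6.5 0 0 1 0;0 0 -6.5 0 0 1 0;0 0 0 0 0 0 0;0 0 0 0 0 0 0")

```text
time_s: 3.33
position: [0.4149, 0.2869, 0.1413]
tool_rot: [[-0.985, -0.171, -0.001], [-0.171, 0.985, -0.0], [0.001, -0.0, -1.0]]
ft_force: [-0.5, -0.8, 0.5]
grip_width: 0.0855
gripper_force: 0.0
```

```bash
python3 d.py .4528 .248 .12 100
```

```text
t3.33 [0.4149 0.2869 0.1413] yaw99.8 turn z -0.2 shift now [-3.07 -4.48  2.13] shift after turn [-3.06 -4.48  2.13] w 0.086 F [-0.47043162 -0.77557129  0.48267382] tilt [-0.0007 -0.0003] q [ 21.  22.  90.   0.  68. -79.]
```

Call:
jog_arm(plan="0 0 0 -1.55 -2.24 0 0;0 0 0 -1.55 -2.24 2 0;0 0 0 0 0 3 0;0 0 0 0 0 3 0;0 0 0 0 0 3 0;0 0 0 0 0 1.5 0;0 0 0 0 0 0.8 0;0 0 0 0 0 0 0")

```text
time_s: 4.0
position: [0.4531, 0.2482, 0.0076]
tool_rot: [[-0.985, -0.172, -0.001], [-0.172, 0.985, -0.0], [0.002, -0.0, -1.0]]
ft_force: [-0.6, -1.3, -0.7]
grip_width: 0.0859
gripper_force: 0.0
```

Call:
jog_arm(plan="0 0 0 0 0 0 255;0 0 0 0 0 0 255;0 0 0 0 0 0 255;0 0 0 0 0 0 255;0 0 0 0 0 0 255;0 0 0 0 0 0 255;0 0 0 0 0 0 255")

```text
time_s: 4.58
position: [0.4542, 0.2485, 0.0099]
tool_rot: [[-0.985, -0.174, 0.003], [-0.174, 0.985, 0.001], [-0.003, 0.0, -1.0]]
ft_force: [-0.6, 0.4, 7.1]
grip_width: 0.0596
gripper_force: 38.6
```

Call:
jog_arm(plan="0 0 0 0 0 -1 255;0 0 0 0 0 -3 255;0 0 0 0 0 -3 255;0 0 3.5 0 0 -3 255;0 0 6 0 0 -3 255;0 0 6 0 0 0 255;0 0 6.5 0 0 0 255;0 0 0 0 0 0 255")

```text
time_s: 5.25
position: [0.4532, 0.2482, 0.1398]
tool_rot: [[-0.977, 0.211, 0.002], [0.211, 0.977, 0.001], [-0.002, 0.001, -1.0]]
ft_force: [0.1, 0.2, -0.7]
grip_width: 0.0593
gripper_force: 38.5
```

```bash
python3 d.py .5984 -.1546 .13 77.8
```

```text
t5.25 [0.4532 0.2482 0.1398] yaw77.8 turn z -0.0 shift now [-22.71 -36.3    0.98] shift after turn [-22.7  -36.3    0.98] w 0.059 F [ 0.06275854  0.2188802  -0.70971144] tilt [0.0017 0.0005] q [ 16.  24.  88.   0.  68. -62.]
```

Call:
jog_arm(plan="0 0 0 -2.27 -3.3 0 255;0 0 0 -2.27 -3.3 0 255;0 0 0 -2.27 -3.3 0 255;0 0 0 -2.27 -3.3 0 255;0 0 0 -2.27 -3.3 0 255;0 0 0 -2.27 -3.3 0 255;0 0 0 -2.27 -3.3 0 255;0 0 0 -2.27 -3.3 0 255;0 0 0 -2.27 -3.3 0 255;0 0 0 -2.27 -3.3 0 255")

```text
time_s: 6.08
position: [0.607, -0.1237, 0.1387]
tool_rot: [[-0.979, 0.204, -0.0], [0.204, 0.979, 0.0], [0.0, 0.0, -1.0]]
ft_force: [0.8, 1.5, -0.4]
grip_width: 0.0593
gripper_force: 38.5
```

Call:
jog_arm(plan="0 0 0 0 -3.3 3 255;0 0 0 0 0 2 255;0 0 0 0 0 0 255")

```text
time_s: 6.33
position: [0.5982, -0.1527, 0.0863]
tool_rot: [[-0.978, 0.207, -0.007], [0.207, 0.978, 0.004], [0.008, 0.002, -1.0]]
ft_force: [-0.3, 0.7, -1.0]
grip_width: 0.0597
gripper_force: 38.6
```

```bash
python3 d.py .5984 -.1546 .016 77.8; python3 - <<'E'
from h import *
im=imaging.get_image('scene'); c=im['pixels'][130:370,300:620,::-1]; cv2.imwrite('pics/s1.png',cv2.resize(c,None,fx=2.5,fy=2.5,interpolation=3))
E
```

```text
t6.33 [ 0.5982 -0.1527  0.0863] yaw78.0 turn z 0.2 shift now [-0.12 -0.19  7.03] shift after turn [-0.12 -0.19  7.03] w 0.060 F [-0.2672525   0.72197742 -1.0021307 ] tilt [-0.0074  0.0035] q [ -25.   36.   75.    0.   70. -103.]
```

View pics/s1.png

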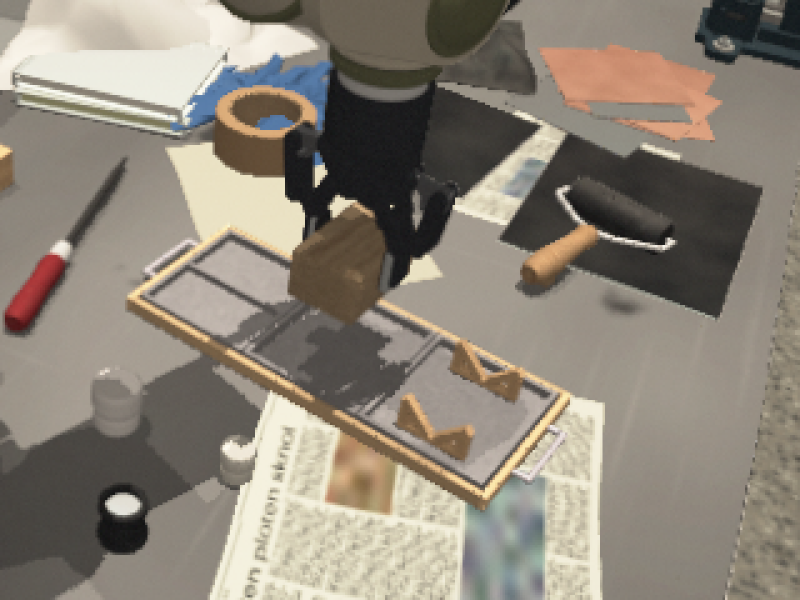

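Crop s1: the block is held above the plain tray at about (340,265), with the fingertips close to its underside. I'll check its tilt and underside height from depth.

```bash
python3 - <<'E'
from h import *
np.set_printoptions(precision=4,suppress=True)
im=imaging.get_image('scene'); 
for r in models.outline_of('scene','block_mid')[:1]:
    m=cv2.erode(r['region'].astype(np.uint8),np.ones((3,3)))>0
    p=cloud(im,m); print(r['confidence'],len(p)); q=(p-[.5982,-.1527,0]); a=np.radians(-12)
    u=q[:,0]*np.cos(a)+q[:,1]*np.sin(a); v=-q[:,0]*np.sin(a)+q[:,1]*np.cos(a)
    print('u',np.percentile(u,[1,50,99]),'v',np.percentile(v,[1,50,99]),'z',np.percentile(p[:,2],[0,1,50,98,100]))
    f=(u<np.percentile(u,1)+.012)&(np.abs(v)<.027)
    for lo in np.arange(-.03,.03,.01):
        g=(v>lo)&(v<lo+.01); print('v%.2f'%lo, p[g,2].min().round(4),p[g,2].max().round(4),g.sum())
    for lo in np.arange(-.05,.05,.015):
        g=(u>lo)&(u<lo+.015); 
        if g.sum(): print('u%.3f'%lo, p[g,2].min().round(4),np.percentile(p[g,2],97).round(4),g.sum())
E
```

```text
0.6 1133
u [-0.0461 -0.0353  0.0316] v [-0.0283  0.0001  0.0286] z [0.0826 0.0855 0.1226 0.1258 0.1271]
v-0.03 0.0861 0.126 216
v-0.02 0.0847 0.1271 167
v-0.01 0.0843 0.126 181
v0.00 0.0842 0.1262 188
v0.01 0.0835 0.1264 208
v0.02 0.0826 0.127 171
u-0.050 0.0826 0.1253 571
u-0.035 0.0885 0.1259 188
u-0.020 0.0866 0.1259 159
u-0.005 0.1214 0.1258 108
u0.010 0.1226 0.1256 75
u0.025 0.1221 0.1259 32
```

Call:
jog_arm(plan="0 0 0 -0.1 -0.2 2 255;0 0 0 0 0 2 255;0 0 0 0 0 1.5 255;0 0 0 0 0 0.7 255;0 0 0 0 0 0.4 255;0 0 0 0 0 0.2 255;0 0 0 0 0 0 255")

```text
time_s: 7.07
position: [0.6016, -0.1539, 0.0232]
tool_rot: [[-0.978, 0.207, 0.001], [0.207, 0.978, -0.001], [-0.001, -0.0, -1.0]]
ft_force: [-0.0, 0.2, 0.2]
grip_width: 0.0595
gripper_force: 38.7
```

```bash
python3 d.py .5984 -.1546 .0165 77.8
```

```text
t7.07 [ 0.6016 -0.1539  0.0232] yaw78.1 turn z 0.3 shift now [ 0.3  -0.13  0.67] shift after turn [ 0.3  -0.14  0.67] w 0.060 F [-0.01797626  0.22621137  0.20890117] tilt [ 0.0013 -0.0006] q [ -25.   41.   78.    0.   62. -103.]
```

Call:
jog_arm(plan="0 0 0 0.2 0 0.3 255;0 0 0 0 0 0.2 255;0 0 0 0 0 0.1 255;0 0 0 0 0 0 255;0 0 0 0 0 0 255")

```text
time_s: 7.48
position: [0.5992, -0.1537, 0.0179]
tool_rot: [[-0.978, 0.207, 0.001], [0.207, 0.978, -0.0], [-0.001, -0.0, -1.0]]
ft_force: [-4.4, 1.5, 10.7]
grip_width: 0.0594
gripper_force: 39.8
```

Call:
jog_arm(plan="0 0 0 0 0 0 40;0 0 0 0 0 0 40;0 0 0 0 0 0 40;0 0 0 0 0 -0.5 20;0 0 0 0 0 -1 0;0 0 0 0 0 -3 0;0 0 0 0 0 -4 0;0 0 0 0 0 -4 0;0 0 0 0 0 0 0")

```text
time_s: 8.23
position: [0.602, -0.1549, 0.1505]
tool_rot: [[-0.978, 0.207, 0.013], [0.207, 0.978, -0.006], [-0.015, -0.003, -1.0]]
ft_force: [0.8, -0.1, 0.2]
grip_width: 0.0852
gripper_force: 0.0
```

```bash
python3 d.py .513 .384 .14 91
```

```text
t8.23 [ 0.602  -0.1549  0.1505] yaw78.0 turn z -13.0 shift now [19.89 50.88  0.59] shift after turn [ 7.97 54.04  0.59] w 0.085 F [ 0.77984266 -0.07228192  0.2097597 ] tilt [ 0.0135 -0.0063] q [ -25.   32.   70.    0.   77. -103.]
```

Call:
jog_arm(plan="0 0 -6.5 0 0 0 0;0 0 -6.5 0 0 0 0;0 0 0 0.6 3.8 0 0;0 0 0 0.6 3.8 0 0;0 0 0 0.6 3.8 0 0;0 0 0 0.6 3.8 0 0;0 0 0 0.6 3.8 0 0;0 0 0 0.6 3.8 0 0;0 0 0 0.6 3.8 0 0;0 0 0 0.6 3.8 0 0")

```text
time_s: 9.07
position: [0.5452, 0.1512, 0.1422]
tool_rot: [[-1.0, -0.018, 0.001], [-0.018, 1.0, 0.0], [-0.001, 0.0, -1.0]]
ft_force: [0.6, -0.1, -0.0]
grip_width: 0.0853
gripper_force: 0.0
```

Call:
jog_arm(plan="0 0 0 0.6 3.8 0 0;0 0 0 0.6 3.8 0 0;0 0 0 0.6 3.8 0 0;0 0 0 0.6 3.8 0 0;0 0 0 0.6 3.8 0 0;0 0 0 0 3.8 0 0;0 0 0 0 0 0 0")

```text
time_s: 9.65
position: [0.5101, 0.3826, 0.1418]
tool_rot: [[-1.0, -0.023, 0.001], [-0.023, 1.0, 0.002], [-0.001, 0.002, -1.0]]
ft_force: [0.2, 0.2, -1.0]
grip_width: 0.0851
gripper_force: 0.0
```

```bash
python3 d.py .5135 .384 .01 91; python3 - <<'E'
from h import *
im=imaging.get_image('top'); save(im,'t2.png')
E
```

```text
t9.65 [0.5101 0.3826 0.1418] yaw91.3 turn z 0.3 shift now [-0.32  0.1  13.18] shift after turn [-0.32  0.1  13.18] w 0.085 F [ 0.20584853  0.192396   -1.03413818] tilt [0.0013 0.0024] q [ 26.  35.  67.   0.  78. -65.]
```

View pics/t2.png

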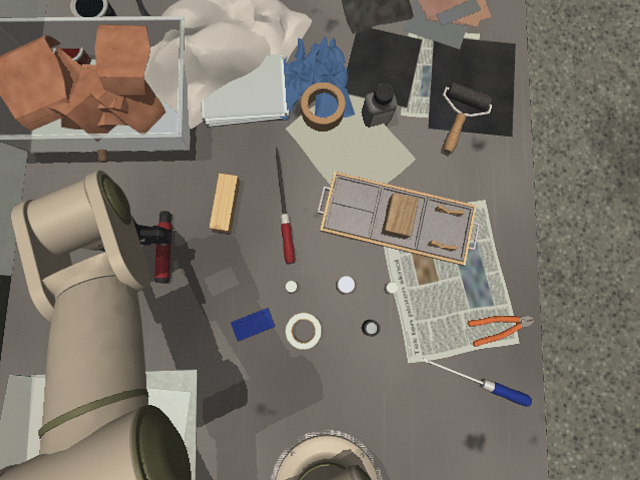

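The block sits square in the plain tray at (402,214), and the gripper is over the dauber at (163,240). Going down to grasp it.

Call:
jog_arm(plan="0 0 0 -0.3 0.1 3 0;0 0 0 0 0 3 0;0 0 0 0 0 3 0;0 0 0 0 0 2.5 0;0 0 0 0 0 1.5 0;0 0 0 0 0 0.5 0;0 0 0 0 0 0 0")

```text
time_s: 10.28
position: [0.5146, 0.3769, 0.0057]
tool_rot: [[-1.0, -0.017, -0.001], [-0.017, 1.0, -0.001], [0.002, -0.001, -1.0]]
ft_force: [-0.7, 0.4, 0.8]
grip_width: 0.0853
gripper_force: 0.0
```

Call:
jog_arm(plan="0 0 0 0 0 0 255;0 0 0 0 0 0 255;0 0 0 0 0 0 255;0 0 0 0 0 0 255;0 0 0 0 0 0 255;0 0 0 0 0 0 255;0 0 0 0 0 0 255;0 0 0 0 0 0 255;0 0 0 0 0 0 255")

```text
time_s: 11.03
position: [0.5149, 0.3781, 0.0073]
tool_rot: [[-1.0, -0.018, 0.001], [-0.018, 1.0, 0.0], [-0.001, 0.0, -1.0]]
ft_force: [-0.6, 0.2, 6.8]
grip_width: 0.0306
gripper_force: 34.5
```

Call:
jog_arm(plan="0 0 0 0 0 -1 255;0 0 0 0 0 -3 255;0 0 0 0 0 -3 255;0 0 0 0 0 -3 255;0 0 6.5 0 0 -2.5 255;0 0 6.5 0 0 -2 255;0 0 0 0 0 0 255")

```text
time_s: 11.62
position: [0.5159, 0.3786, 0.1564]
tool_rot: [[-0.977, 0.212, 0.007], [0.212, 0.977, 0.003], [-0.006, 0.005, -1.0]]
ft_force: [0.1, -0.1, -0.9]
grip_width: 0.0306
gripper_force: 35.3
```

```bash
python3 d.py .5752 -.2621 .15 77.8; python3 - <<'E'
from h import *
np.set_printoptions(precision=4,suppress=True)
s=env.observe(); c=s['position']; y=np.array(s['tool_rot'])[:2,1]; x=-np.array(s['tool_rot'])[:2,0]
for n in ('scene','top'):
    im=imaging.get_image(n); p=cloud(im); hsv=cv2.cvtColor(im['pixels'],cv2.COLOR_RGB2HSV)
    m=((hsv[...,0]<8)|(hsv[...,0]>172))&(hsv[...,1]>150)&(im['depth']>0)
    p=cloud(im,m); q=p[:,:2]-c[:2]; u=q@x; v=q@y; g=(abs(v)<.03)&(abs(u)<.12)&(p[:,2]>.05)
    print(n,'red u',np.percentile(u[g],[1,99]),'v',np.percentile(v[g],[1,99]),'z',np.percentile(p[g,2],[1,99]),g.sum())
    p=cloud(im); q=p[:,:2]-c[:2]; u=q@x; v=q@y; g=(abs(v)<.018)&(abs(u)<.12)&(p[:,2]>c[2]-.02)&(p[:,2]<c[2]+.03)
    print('  all u',np.percentile(u[g],[0,1,99,100]))
    for lo in (-.075,-.05,.04,.06):
        k=g&(u>lo)&(u<lo+.015); 
        if k.sum()>3: print('   u%.3f zmax %.4f v %.4f..%.4f'%(lo,np.percentile(p[k,2],95),v[k].min(),v[k].max()))
E
```

```text
t11.62 [0.5159 0.3786 0.1564] yaw77.8 turn z -0.0 shift now [-19.37 -61.36   0.46] shift after turn [-19.34 -61.37   0.46] w 0.031 F [ 0.06885448 -0.13371564 -0.88056341] tilt [0.0072 0.0034] q [ 26.  34.  66.  -0.  80. -52.]
scene red u [-0.0707  0.0499] v [-0.0175  0.0044] z [0.159  0.1819] 488
  all u [-0.085  -0.0834  0.0767  0.0797]
   u-0.075 zmax 0.1810 v -0.0175..0.0074
   u-0.050 zmax 0.1810 v -0.0179..0.0047
   u0.040 zmax 0.1806 v -0.0168..0.0067
   u0.060 zmax 0.1784 v -0.0125..0.0061
top red u [-0.0215  0.0524] v [-0.0175  0.0111] z [0.1666 0.1818] 191
  all u [-0.0324 -0.0255  0.079   0.0799]
   u0.040 zmax 0.1804 v -0.0175..0.0119
   u0.060 zmax 0.1775 v -0.0145..0.0097
```

The dauber is held level, and its middle is 2.5 mm behind the TCP. Carrying it to the cradles.

Call:
jog_arm(plan="0 0 0 -1.2 -3.8 0 255;0 0 0 -1.2 -3.8 0 255;0 0 0 -1.2 -3.8 0 255;0 0 0 -1.2 -3.8 0 255;0 0 0 -1.2 -3.8 0 255;0 0 0 -1.2 -3.8 0 255;0 0 0 -1.2 -3.8 0 255;0 0 0 -1.2 -3.8 0 255;0 0 0 -1.2 -3.8 0 255;0 0 0 -1.2 -3.8 0 255")

```text
time_s: 12.55
position: [0.5521, -0.0205, 0.1496]
tool_rot: [[-0.979, 0.205, -0.003], [0.205, 0.979, 0.001], [0.003, 0.0, -1.0]]
ft_force: [1.0, -0.2, -0.8]
grip_width: 0.0305
gripper_force: 35.4
```

Call:
jog_arm(plan="0 0 0 -1.2 -3.8 0 255;0 0 0 -1.2 -3.8 0 255;0 0 0 -1.2 -3.8 0 255;0 0 0 -1.2 -3.8 0 255;0 0 0 -1.2 -3.8 0 255;0 0 0 -1.2 -3.5 0 255;0 0 0 0 0 0 255;0 0 0 0 0 0 255")

```text
time_s: 13.22
position: [0.5759, -0.2553, 0.1488]
tool_rot: [[-0.978, 0.208, -0.003], [0.208, 0.978, 0.002], [0.004, 0.002, -1.0]]
ft_force: [-0.8, 0.9, -1.1]
grip_width: 0.0307
gripper_force: 35.4
```

```bash
python3 d.py .5779 -.2611 .08 77.8
```

```text
t13.22 [ 0.5759 -0.2553  0.1488] yaw78.0 turn z 0.2 shift now [-0.34 -0.54  6.88] shift after turn [-0.34 -0.54  6.88] w 0.031 F [-0.82380563  0.94001681 -1.09334503] tilt [-0.0032  0.0023] q [ -35.   34.   68.    0.   79. -113.]
```

Call:
jog_arm(plan="0 0 0 -0.3 -0.5 3 255;0 0 0 0 0 3 255;0 0 0 0 0 1.5 255;0 0 0 0 0 0 255;0 0 0 0 0 0 255")

```text
time_s: 13.63
position: [0.5784, -0.258, 0.0755]
tool_rot: [[-0.979, 0.205, -0.002], [0.205, 0.979, 0.002], [0.003, 0.001, -1.0]]
ft_force: [-0.2, -0.5, -0.5]
grip_width: 0.0305
gripper_force: 35.4
```

```bash
python3 d.py .5779 -.2611 .03 77.8;python3 - <<'E'
from h import *
np.set_printoptions(precision=4,suppress=True)
im=imaging.get_image('scene'); c=im['pixels'][170:370,380:620,::-1]; cv2.imwrite('pics/s3.png',cv2.resize(c,None,fx=3,fy=3,interpolation=3))
p=cloud(im); a=np.radians(-12.2);ex=np.array([np.cos(a),np.sin(a)]);ey=np.array([-ex[1],ex[0]])
q=p[:,:2]-[.5752,-.2621];u=q@ex;v=q@ey;g=(abs(u)<.1)&(abs(v)<.03)&(p[:,2]>.066)&(p[:,2]<.115)
for lo in (-.08,-.06,-.04,.04,.06): 
    k=g&(u>lo)&(u<lo+.015)
    if k.sum()>3:print(lo,p[k,2].max(),v[k].min(),v[k].max(),k.sum())
k=g&(p[:,2]<.105); print('u',u[k].min(),u[k].max())
E
```

```text
t13.63 [ 0.5784 -0.258   0.0755] yaw78.2 turn z 0.4 shift now [-0.02 -0.32  4.55] shift after turn [-0.03 -0.32  4.55] w 0.030 F [-0.22396087 -0.54610938 -0.45950514] tilt [-0.0022  0.0017] q [ -35.   38.   73.    0.   70. -113.]
-0.08 0.10348114440880396 -0.010538600244272266 0.02073906046710138 226
-0.06 0.10276561282516705 -0.010277532430185005 0.019737236967325086 106
-0.04 0.10252773672449078 -0.010208864116271902 0.01965950576123688 105
0.04 0.09846114797613648 0.011894565354968913 0.017880549059036813 7
0.06 0.09149993395791478 -0.006211616503505412 -0.003268482301878685 6
u -0.08185279915571016 0.07843132345061861
```

View pics/s3.png

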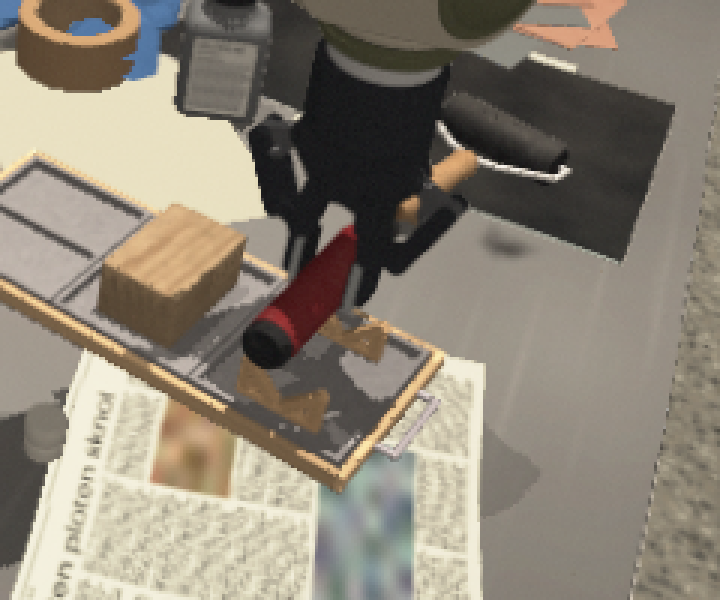

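Crop s3: the dauber is held over the cradles, about 4 mm toward the block from the notch line. Shifting it over and lowering.

Call:
jog_arm(plan="0 0 0.3 -0.1 -0.4 1.5 255;0 0 0 0 0 1.2 255;0 0 0 0 0 0.9 255;0 0 0 0 0 0.4 255;0 0 0 0 0 0.2 255;0 0 0 0 0 0 255;0 0 0 0 0 0 255")

```text
time_s: 14.27
position: [0.5793, -0.2635, 0.0351]
tool_rot: [[-0.977, 0.212, 0.001], [0.212, 0.977, -0.001], [-0.001, -0.0, -1.0]]
ft_force: [0.3, -0.0, -1.7]
grip_width: 0.0306
gripper_force: 35.4
```

```bash
python3 d.py .5779 -.2611 .029 77.8
```

```text
t14.27 [ 0.5793 -0.2635  0.0351] yaw77.7 turn z -0.1 shift now [0.19 0.21 0.61] shift after turn [0.19 0.21 0.61] w 0.031 F [ 0.2962604  -0.01250716 -1.73912399] tilt [ 0.0011 -0.0007] q [ -35.   41.   74.    0.   65. -113.]
```

Call:
jog_arm(plan="0 0 0 0 0 0.2 255;0 0 0 0 0 0.2 255;0 0 0 0 0 0 255;0 0 0 0 0 0 255")

```text
time_s: 14.6
position: [0.5789, -0.2634, 0.0303]
tool_rot: [[-0.977, 0.213, -0.0], [0.213, 0.977, 0.0], [0.0, 0.0, -1.0]]
ft_force: [0.5, 0.4, -1.5]
grip_width: 0.0303
gripper_force: 35.4
```

Call:
jog_arm(plan="0 0 0 0 0 0.2 255;0 0 0 0 0 0.1 255;0 0 0 0 0 0 255;0 0 0 0 0 0 255")

```text
time_s: 14.93
position: [0.5794, -0.2631, 0.0289]
tool_rot: [[-0.977, 0.212, 0.002], [0.212, 0.977, -0.0], [-0.002, -0.0, -1.0]]
ft_force: [-1.5, 4.4, 10.1]
grip_width: 0.0307
gripper_force: 36.5
```

Contact at the expected height; releasing.

Call:
jog_arm(plan="0 0 0 0 0 0 120;0 0 0 0 0 0 120;0 0 0 0 0 0 60;0 0 0 0 0 0 0;0 0 0 0 0 0 0;0 0 0 0 0 -1 0;0 0 0 0 0 -3 0;0 0 0 0 0 -4 0;0 0 0 0 0 -3 0;0 0 0 0 0 0 0")

```text
time_s: 15.77
position: [0.5811, -0.2648, 0.145]
tool_rot: [[-0.977, 0.212, 0.01], [0.212, 0.977, -0.007], [-0.011, -0.005, -1.0]]
ft_force: [0.9, -0.3, -0.1]
grip_width: 0.0855
gripper_force: 0.0
```

```bash
python3 d.py .4345 -.1355 .11 90
```

```text
t15.77 [ 0.5811 -0.2648  0.145 ] yaw77.7 turn z -12.3 shift now [17.12  9.54  3.26] shift after turn [14.7  12.96  3.26] w 0.085 F [ 0.9320027  -0.31287988 -0.11027166] tilt [ 0.0101 -0.0072] q [ -35.   34.   67.   -0.   78. -113.]
```

Call:
jog_arm(plan="0 0 0 3.4 1.9 0 0;0 0 0 3.4 1.9 0 0;0 0 0 3.4 1.9 0 0;0 0 0 3.4 1.9 1 0;0 0 0 3.5 1.9 2 0;0 0 0 0 0 1 0;0 0 0 0 0 0 0;0 0 0 0 0 0 0", grip_force=30)

```text
time_s: 16.43
position: [0.4348, -0.1366, 0.0994]
tool_rot: [[-0.977, 0.213, 0.001], [0.213, 0.977, -0.001], [-0.002, -0.001, -1.0]]
ft_force: [0.0, -0.7, 1.1]
grip_width: 0.0855
gripper_force: 0.0
```

```bash
python3 d.py .4345 -.1355 .011 77.8; python3 - <<'E'
from h import *
np.set_printoptions(precision=4,suppress=True)
im=imaging.get_image('top'); save(im,'t4.png')
p=cloud(im); a=np.radians(-12.2);ex=np.array([np.cos(a),np.sin(a)]);ey=np.array([-ex[1],ex[0]])
q=p[:,:2]-[.5752,-.2621];u=q@ex;v=q@ey;g=(abs(u)<.1)&(abs(v)<.02)&(p[:,2]>.04)&(p[:,2]<.07)
for lo in np.arange(-.08,.08,.02):
    k=g&(u>lo)&(u<lo+.02); k&=p[:,2]>p[k,2].max()-.006
    print(lo.round(2),p[k,2].max(),v[k].mean())
print('u',u[g].min(),u[g].max())
E
```

```text
t16.43 [ 0.4348 -0.1366  0.0994] yaw77.7 turn z -0.1 shift now [0.07 0.1  8.84] shift after turn [0.07 0.1  8.84] w 0.085 F [ 0.00751612 -0.72652189  1.11329065] tilt [ 0.0014 -0.001 ] q [ -32.   21.  100.   -0.   58. -110.]
-0.08 0.05621707557991351 -0.0025378939928536086
-0.06 0.05727625057569807 -0.00023807448373692246
-0.04 0.05927014749657078 0.0007687593742722263
-0.02 0.05817593796840792 -0.00028034762052336416
0.0 0.05817468197308828 -0.0005697038193273256
0.02 0.05678135581636534 0.0001733940275089773
0.04 0.05828052409694795 -0.0014543241825957576
0.06 0.05433081754320723 -0.0001392440916166827
u -0.07000887370835092 0.0836347572237303
```

View pics/t4.png

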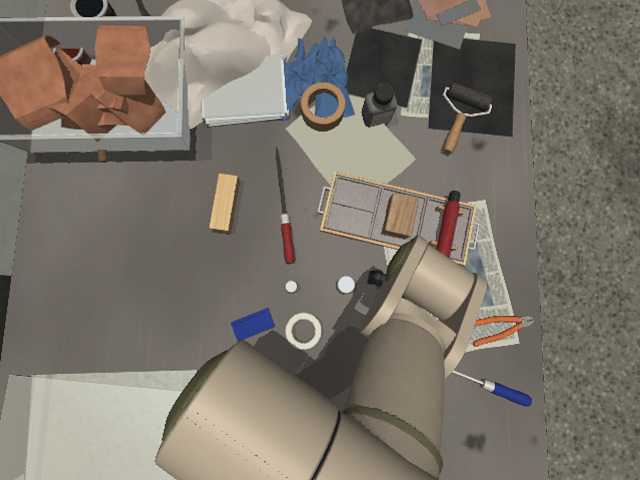

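The dauber lies home across both cradles, level, from (455,195) to (445,250). Next is the stopper under the gripper.

Call:
jog_arm(plan="0 0 0 0 0.1 3 0;0 0 0 0 0 3 0;0 0 0 0 0 2 0;0 0 0 0 0 0.8 0;0 0 0 0 0 0 0;0 0 0 0 0 0 255;0 0 0 0 0 0 255;0 0 0 0 0 0 255;0 0 0 0 0 0 255;0 0 0 0 0 0 255")

```text
time_s: 17.32
position: [0.4345, -0.1351, 0.0113]
tool_rot: [[-0.977, 0.213, 0.001], [0.213, 0.977, -0.001], [-0.001, -0.0, -1.0]]
ft_force: [-1.2, 1.7, 25.1]
grip_width: 0.0261
gripper_force: 31.5
```

Call:
jog_arm(plan="0 0 0 0 0 0 255;0 0 0 0 0 0 255;0 0 0 0 0 0 255;0 0 0 0 0 0 255;0 0 0 0 0 -0.5 255;0 0 0 0 0 -2.5 255;0 0 0 0 0 -4 255;0 0 0 0 0 -4 255;0 0 0 0 0 0 255;0 0 0 0 0 0 255")

```text
time_s: 18.15
position: [0.4349, -0.1353, 0.1227]
tool_rot: [[-0.977, 0.212, 0.004], [0.212, 0.977, -0.003], [-0.005, -0.002, -1.0]]
ft_force: [-0.9, -0.4, -1.2]
grip_width: 0.0256
gripper_force: 29.6
```

```bash
python3 - <<'E'
import numpy as np
a=np.radians(-12.2);ex=np.array([np.cos(a),np.sin(a)]);ey=np.array([-ex[1],ex[0]]);c=np.array([.6217,-.0471])
print(c-.031*ex+.01*ey,c+.031*ex+.01*ey)
E
python3 d.py .5935 -.0310 .08 77.8
```

```text
[ 0.59351336 -0.03077477] [ 0.65411314 -0.04387691]
t18.15 [ 0.4349 -0.1353  0.1227] yaw77.7 turn z -0.1 shift now [-13.26  13.57   4.31] shift after turn [-13.28  13.56   4.31] w 0.026 F [-0.85907593 -0.37431833 -1.16058069] tilt [ 0.0042 -0.0027] q [ -32.   19.   99.   -0.   62. -110.]
```

Call:
jog_arm(plan="0 0 0 -2.65 2.7 0 255;0 0 0 -2.65 2.7 0 255;0 0 0 -2.65 2.7 0 255;0 0 0 -2.65 2.7 0 255;0 0 0 -2.65 2.7 1.5 255;0 0 0 0 0 3 255;0 0 0 0 0 0 255;0 0 0 0 0 0 255")

```text
time_s: 18.82
position: [0.5908, -0.0309, 0.0737]
tool_rot: [[-0.977, 0.212, -0.006], [0.212, 0.977, 0.001], [0.006, 0.0, -1.0]]
ft_force: [-0.4, -0.0, 0.6]
grip_width: 0.0261
gripper_force: 29.7
```

```bash
python3 d.py .5935 -.0308 .02 77.8; python3 - <<'E'
from h import *
im=imaging.get_image('scene'); c=im['pixels'][170:370,340:580,::-1]; cv2.imwrite('pics/s5.png',cv2.resize(c,None,fx=3,fy=3,interpolation=3))
E
```

```text
t18.82 [ 0.5908 -0.0309  0.0737] yaw77.7 turn z -0.1 shift now [-0.3   0.07  5.36] shift after turn [-0.3   0.07  5.36] w 0.026 F [-0.37639653 -0.02306467  0.58331136] tilt [-0.0058  0.0013] q [-14.  35.  80.  -0.  66. -92.]
```

View pics/s5.png

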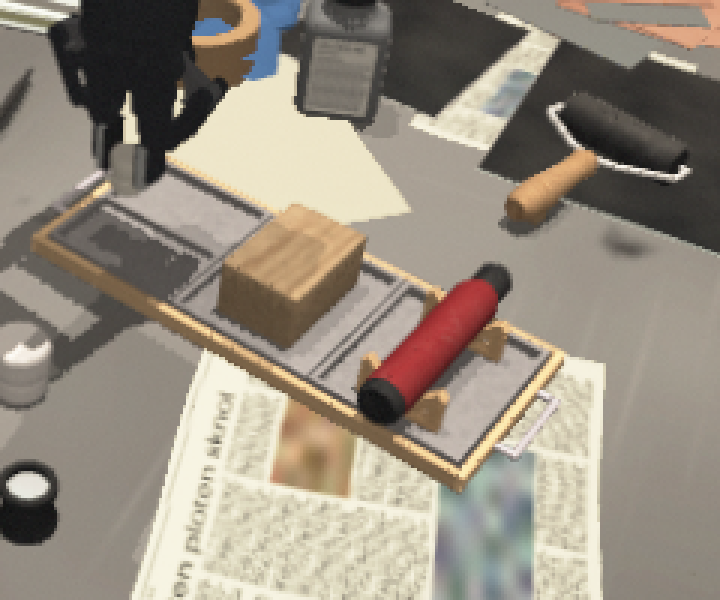

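Crop s5: the stopper is upright in the grip at (128,165), above the near half. The block and dauber look well placed. Lowering.

Call:
jog_arm(plan="0 0 0 -0.2 0 2 255;0 0 0 0 0 2 255;0 0 0 0 0 0.9 255;0 0 0 0 0 0.2 255;0 0 0 0 0 0 255;0 0 0 0 0 0 255")

```text
time_s: 19.37
position: [0.5948, -0.0321, 0.026]
tool_rot: [[-0.977, 0.213, 0.002], [0.213, 0.977, -0.001], [-0.002, -0.0, -1.0]]
ft_force: [1.2, 0.0, 0.5]
grip_width: 0.026
gripper_force: 29.7
```

Call:
jog_arm(plan="0 0 0 0 0 0.3 255;0 0 0 0 0 0.2 255;0 0 0 0 0 0 255;0 0 0 0 0 0 255")

```text
time_s: 19.7
position: [0.5943, -0.0316, 0.0197]
tool_rot: [[-0.977, 0.213, 0.0], [0.213, 0.977, -0.0], [-0.0, -0.0, -1.0]]
ft_force: [-0.3, -0.7, 0.7]
grip_width: 0.0257
gripper_force: 29.7
```

Call:
jog_arm(plan="0 0 0 0 0 0.1 255;0 0 0 0 0 0.1 255;0 0 0 0 0 0 255;0 0 0 0 0 0 255")

```text
time_s: 20.03
position: [0.5945, -0.0316, 0.0194]
tool_rot: [[-0.977, 0.212, 0.001], [0.212, 0.977, -0.001], [-0.001, -0.0, -1.0]]
ft_force: [-5.2, -0.1, 14.2]
grip_width: 0.0257
gripper_force: 31.0
```

Call:
jog_arm(plan="0 0 0 0 0 -0.1 255;0 0 0 0 0 0 120;0 0 0 0 0 0 120;0 0 0 0 0 0 60;0 0 0 0 0 0 40;0 0 0 0 0 -2 30;0 0 0 0 0 -3 0;0 0 0 0 0 -4 0;0 0 0 0 0 0 0;0 0 0 0 0 0 0")

```text
time_s: 20.87
position: [0.5953, -0.0318, 0.1106]
tool_rot: [[-0.977, 0.212, 0.004], [0.212, 0.977, -0.001], [-0.004, -0.0, -1.0]]
ft_force: [-0.1, 0.3, -0.8]
grip_width: 0.0855
gripper_force: 0.0
```

```bash
python3 d.py .431 .09 .1 77.8
```

```text
t20.87 [ 0.5953 -0.0318  0.1106] yaw77.7 turn z -0.1 shift now [18.64  8.42  0.97] shift after turn [18.63  8.44  0.97] w 0.085 F [-0.12143465  0.26364531 -0.77933438] tilt [ 0.0043 -0.0011] q [-14.  32.  77.  -0.  70. -92.]
```

Call:
jog_arm(plan="0 0 0 3.1 1.4 0 0;0 0 0 3.1 1.4 0 0;0 0 0 3.1 1.4 0 0;0 0 0 3.1 1.4 0 0;0 0 0 3.1 1.4 0 0;0 0 0 3.1 1.4 1 0;0 0 0 0 0 0 0;0 0 0 0 0 0 0;0 0 0 0 0 0 0")

```text
time_s: 21.62
position: [0.431, 0.0898, 0.0983]
tool_rot: [[-0.977, 0.212, -0.0], [0.212, 0.977, -0.0], [0.0, -0.0, -1.0]]
ft_force: [-0.4, 0.2, -0.3]
grip_width: 0.0855
gripper_force: 0.0
```

```bash
python3 d.py .431 .09 .011 77.8
```

```text
t21.62 [0.431  0.0898 0.0983] yaw77.7 turn z -0.1 shift now [0.   0.02 8.73] shift after turn [0.   0.02 8.73] w 0.086 F [-0.37704222  0.21749229 -0.25182521] tilt [-0.0001 -0.0001] q [ -4.  20. 103.  -0.  57. -81.]
```

Call:
jog_arm(plan="0 0 0 0 0 3 0;0 0 0 0 0 3 0;0 0 0 0 0 2 0;0 0 0 0 0 0.7 0;0 0 0 0 0 0 0;0 0 0 0 0 0 255;0 0 0 0 0 0 255;0 0 0 0 0 0 255;0 0 0 0 0 0 255;0 0 0 0 0 0 255")

```text
time_s: 22.45
position: [0.4308, 0.09, 0.0122]
tool_rot: [[-0.977, 0.213, 0.001], [0.213, 0.977, -0.0], [-0.001, 0.0, -1.0]]
ft_force: [-2.8, -0.9, 23.5]
grip_width: 0.0264
gripper_force: 31.1
```

Call:
jog_arm(plan="0 0 0 0 0 0 255;0 0 0 0 0 0 255;0 0 0 0 0 0 255;0 0 0 0 0 0 255;0 0 0 0 0 -0.5 255;0 0 0 0 0 -2.5 255;0 0 0 0 0 -4 255;0 0 0 0 0 -4 255;0 0 0 0 0 0 255;0 0 0 0 0 0 255")

```text
time_s: 23.28
position: [0.4312, 0.09, 0.1237]
tool_rot: [[-0.977, 0.212, 0.005], [0.212, 0.977, -0.0], [-0.005, 0.001, -1.0]]
ft_force: [-0.4, -0.4, -1.5]
grip_width: 0.0254
gripper_force: 29.6
```

```bash
python3 d.py .6541 -.0439 .12 77.8
```

```text
t23.28 [0.4312 0.09   0.1237] yaw77.7 turn z -0.1 shift now [-24.62  -8.35   0.49] shift after turn [-24.61  -8.38   0.49] w 0.025 F [-0.44790354 -0.36735835 -1.50274209] tilt [ 0.0051 -0.0003] q [ -4.  18. 101.  -0.  61. -81.]
```

Call:
jog_arm(plan="0 0 0 -3.5 -1.2 0 255;0 0 0 -3.5 -1.2 0 255;0 0 0 -3.5 -1.2 0 255;0 0 0 -3.5 -1.2 0 255;0 0 0 -3.5 -1.2 0 255;0 0 0 -3.5 -1.2 0 255;0 0 0 -3.6 -1.2 1 255;0 0 0 0 0 3 255;0 0 0 0 0 0 255;0 0 0 0 0 0 255")

```text
time_s: 24.12
position: [0.6512, -0.0439, 0.0791]
tool_rot: [[-0.977, 0.213, -0.006], [0.213, 0.977, 0.002], [0.007, 0.0, -1.0]]
ft_force: [-0.5, 0.0, -0.4]
grip_width: 0.0256
gripper_force: 29.6
```

```bash
python3 d.py .6541 -.0439 .02 77.8
```

```text
t24.12 [ 0.6512 -0.0439  0.0791] yaw77.7 turn z -0.1 shift now [-0.32  0.06  5.91] shift after turn [-0.33  0.06  5.91] w 0.026 F [-0.50823672  0.02618796 -0.3530091 ] tilt [-0.0065  0.0018] q [-14.  40.  69.   0.  72. -92.]
```

Call:
jog_arm(plan="0 0 0 -0.1 0 2 255;0 0 0 0 0 2 255;0 0 0 0 0 1.2 255;0 0 0 0 0 0.3 255;0 0 0 0 0 0 255;0 0 0 0 0 0 255")

```text
time_s: 24.62
position: [0.6543, -0.0445, 0.0279]
tool_rot: [[-0.977, 0.212, 0.001], [0.212, 0.977, -0.0], [-0.002, -0.0, -1.0]]
ft_force: [0.1, -0.1, -0.4]
grip_width: 0.0257
gripper_force: 29.6
```

Call:
jog_arm(plan="0 0 0 0 0 0.2 255;0 0 0 0 0 0 255;0 0 0 0 0 0 255")

```text
time_s: 24.87
position: [0.6541, -0.0446, 0.0252]
tool_rot: [[-0.977, 0.213, 0.001], [0.213, 0.977, -0.0], [-0.001, -0.0, -1.0]]
ft_force: [-0.5, -0.6, 0.1]
grip_width: 0.0257
gripper_force: 29.6
```

Call:
jog_arm(plan="0 0 0 0 0 0.3 255;0 0 0 0 0 0.1 255;0 0 0 0 0 0 255;0 0 0 0 0 0 255")

```text
time_s: 25.2
position: [0.6539, -0.0446, 0.0205]
tool_rot: [[-0.977, 0.213, -0.0], [0.213, 0.977, 0.0], [0.0, -0.0, -1.0]]
ft_force: [-0.3, -0.3, -0.1]
grip_width: 0.0253
gripper_force: 29.7
```

Call:
jog_arm(plan="0 0 0 0 0 0.1 255;0 0 0 0 0 0 255;0 0 0 0 0 0 255")

```text
time_s: 25.45
position: [0.654, -0.0446, 0.0204]
tool_rot: [[-0.977, 0.213, 0.0], [0.213, 0.977, -0.0], [-0.0, -0.0, -1.0]]
ft_force: [-2.7, 1.0, 5.9]
grip_width: 0.0259
gripper_force: 30.2
```

Call:
jog_arm(plan="0 0 0 0 0 0 120;0 0 0 0 0 0 120;0 0 0 0 0 0 60;0 0 0 0 0 0 40;0 0 0 0 0 -2 30;0 0 0 0 0 -3 0;0 0 0 0 0 -4 0;0 0 0 0 0 -3 0;0 0 0 3.5 1 0 0;0 0 0 3.5 1 0 0")

```text
time_s: 26.28
position: [0.5906, -0.0106, 0.1413]
tool_rot: [[-0.977, 0.214, 0.005], [0.214, 0.977, -0.001], [-0.005, 0.0, -1.0]]
ft_force: [0.5, 0.4, -1.2]
grip_width: 0.0854
gripper_force: 0.0
```

Call:
jog_arm(plan="0 0 0 3.5 1 0 0;0 0 0 3.5 1 0 0;0 0 0 3.5 1 0 0;0 0 0 3.5 1 0 0;0 0 0 3.5 1 0 0;0 0 0 0 0 0 0;0 0 0 0 0 0 0;0 0 0 0 0 0 0;0 0 0 0 0 0 0;0 0 0 0 0 0 0")

```text
time_s: 27.12
position: [0.4302, 0.0754, 0.1395]
tool_rot: [[-0.977, 0.213, 0.0], [0.213, 0.977, -0.0], [-0.0, -0.0, -1.0]]
ft_force: [-0.5, -0.2, 0.5]
grip_width: 0.085
gripper_force: 0.0
```

```bash
python3 - <<'E'
from h import *
for n in ('scene','top'):
    im=imaging.get_image(n); save(im,n+'6.png')
    p=cloud(im)
    for x,y in ((.594,-.031),(.654,-.044)):
        g=(np.hypot(p[:,0]-x,p[:,1]-y)<.03)&(p[:,2]>.025)&(p[:,2]<.06)
        if g.sum(): print(n,g.sum(),p[g][:,:2].mean(0).round(4),p[g,2].max().round(4))
E
```

```text
scene 127 [ 0.5906 -0.0316] 0.0407
scene 117 [ 0.6499 -0.0449] 0.04
top 109 [ 0.594  -0.0323] 0.0433
top 109 [ 0.6529 -0.0452] 0.0421
```

View pics/scene6.png

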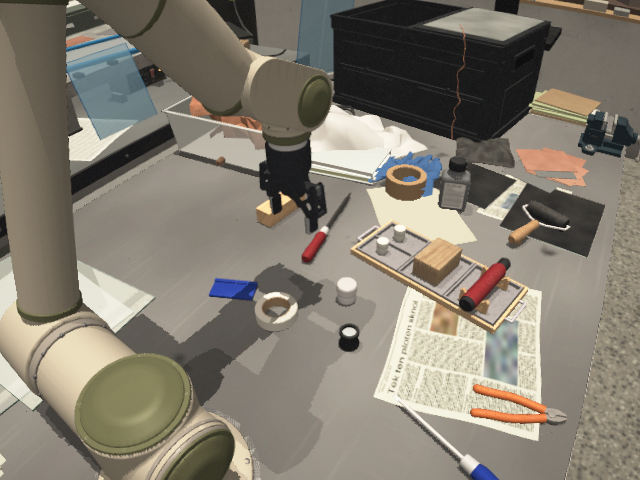

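View pics/top6.png

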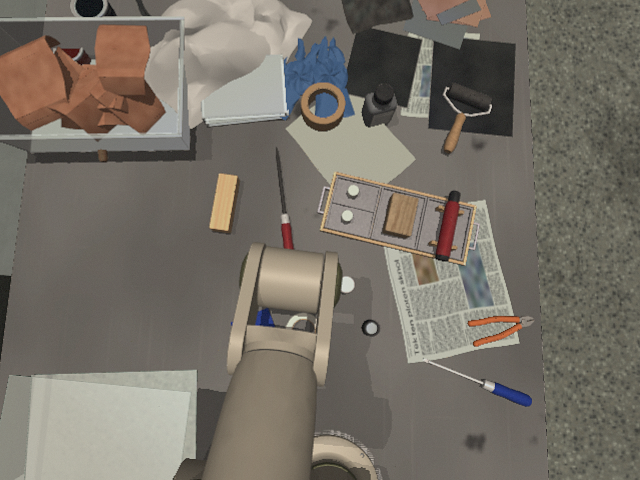

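Both stoppers stand, one in each half, at (353,190) and (347,216) in the top view. The block is flat and the dauber is on the cradles. One check of the dauber's lengthwise centring before handing in.

```bash
python3 - <<'E'
from h import *
a=np.radians(-12.2);ex=np.array([np.cos(a),np.sin(a)]);ey=np.array([-ex[1],ex[0]])
for n in ('scene','top'):
    p=cloud(imaging.get_image(n)); q=p[:,:2]-[.5752,-.2621];u=q@ex;v=q@ey
    g=(abs(u)<.1)&(abs(v)<.02)&(p[:,2]>.03)&(p[:,2]<.07); print(n,np.percentile(u[g],[0,.5,99.5,100]).round(4))
E
```

```text
scene [-0.0805 -0.0794  0.0803  0.0823]
top [-0.0784 -0.078   0.0829  0.0849]
```

Centred to within about 2 mm.

```bash
python3 -c "
from rig import job; print(job.close_job())"
```

```text
the job is handed in; nothing more can be done
None
```

The kit is packed and handed in at about 27 s of the 128 s allowed: the block is flat in the plain tray, the dauber is across both cradles and centred to about 2 mm, one small stopper stands in each half of the divided tray, and I did not move the three look-alikes.

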